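Draw the safety bolt of the jeweller's strongbox

ROBOT

A 6-joint arm with a two-finger parallel gripper is mounted at the origin on the work surface. World frame = base frame: x ahead of the robot, y to its left, z up, the work surface at z = 0. Lengths are in mm, angles in rad, forces in N, time in s.
With the tool pointing down it reaches from about 350 to 775 mm from the base axis. Payload 7.3 kg.
Tool frame: the origin (TCP) lies at the very end of the fingers, on their centre line; the grasp point (between the pads) lies 19 mm behind it (bot.tcp_to_grasp is the distance from the TCP to the grasp point, in mm); z points along the fingers, y is the direction in which the jaws open and shut (so a half turn about z gives the same grasp; the last joint's range is limited). The gripper opens to 92 mm and grips with 3 to 60 N. Pads are 19 mm wide; open, the fingers measure 130 mm over their backs; the gripper's body (75 mm by 190 mm) begins 47 mm behind the grasp point.
Start: joints at [-1.413, 0.342, 1.524, -0, 1.275, -0.146], TCP at [157.075, -500.971, 226.741] pointing down, gripper open.
Joint ranges: [-2.53, 2.53], [-0.77, 2.02], [0.04, 2.7], [-1, 4.14], [0.28, 2.66], [-3.11, 3.11]. Speed limits (rad/s): [2.57, 2.57, 3.14, 3.14, 3.14, 3.14].

INTERFACE

Orientations are given as [roll, pitch, yaw] about the fixed x, y, z axes, in that order (R = Rz(yaw) Ry(pitch) Rx(roll)).
In Python, from plant import bot gives the robot as it stands. The module is installed in compiled form; this text tells all that it offers.
- The arm moves only by the tool carry_out, never from a script. Its argument "motion" is a list of rows, each a list of 5 numbers: the closure, from 0 (fully open) to 1 (shut), then the shift along the tool's x, y, z in mm, then the turn about the tool's z in degrees. In form: [[claw, dx, dy, dz, spin], ...]. A call has 1 to 10 rows; each row is the pose to reach, as a shift and turn from the pose measured when the call began, along the tool's axes at that moment; what a row does not reach only later rows make up. A row lasts 1/8 s, in which the tool goes at most 62.5 mm and 10.7 degrees, less where a joint would pass 70% of its speed; a pose out of reach is approached as far as the arm can. A call with a gripper value outside its range is refused whole. The fingers move at their own pace and stop on an object; the grip force is fixed at half the most. Time passes only in rows, so rows that repeat a pose let the fingers close. It gives the time, the measured TCP pose, the force and the opening at its end, in the units of the state.
- bot.get_obs(): the state, without advancing time (a new reading comes with each control period).
- bot.capture(name): name is "scene" or "top" or "wrist"; returns a dict with "color" (480x640x3 uint8, red, green, blue), "depth" (480x640 float32, mm along the optical axis (not along the pixel's ray), 0 where there is no reading), "K" (3x3 intrinsics, pixels), "k1" (the pictures are not rectified: a ray, as slopes to the right and down, at radius r is drawn at 1 + k1 r^2 times it, then the intrinsics apply), "camera_from_world" (4x4, takes a point from world to camera coordinates). Camera axes: x right, y down, z forward; pixel columns grow to the right and rows downward; lengths in mm; the calibration is good to about 2 mm. A picture is of the moment at which its call begins.
- bot.close_job(): hands the job in, once; it reports no verdict.
The state is a dict: "time": time; "joint_positions": joint angles; "dq": joint speeds; "tau": joint torques, N m; "tool_pos": TCP position; "tcp_rot": TCP orientation; "contact_force": force on the tool from outside, world axes, zero at the start; "moment": the same for the moment, N m; "grip_width": finger opening in mm.
Only numpy, scipy, OpenCV 4.12 (cv2) and the standard library are available. Lean on these libraries where they do the work, as an engineer would, in place of code of your own. Each camera call takes 0.05 s, during which the arm holds its last target.

TASK

Unbolt the lid of the grey strongbox on the jeweller's bench: with one fingertip press the long spring catch bar down and keep it down, and with the other push the bolt's upright tab until the bolt is drawn fully out of its keeper. Then let the catch spring up again so that it locks the bolt in the drawn position. Nothing has to be gripped; leave the tin on the lid, the ring mandrel and the steel cup standing where they are.

Things in the scene. Friction and masses are not known exactly. Their poses are not given: they have to be found in the camera images.
- strongbox: Grey strongbox fixed to the bench, 150 (its x) by 230 (y) by 75 mm high, always level. Origin: centre of its underside. On its top face (75 mm up) the bolt runs along the box's y at x = +22 mm and the catch bar parallel to it at x = -25 mm. The bolt is drawn towards the box's +y, out of the keeper at its -y end. Bar end guides at y = -56 and +56 mm reach 21 mm above the top face.
- catch_top (a point): Centre of the top face of the catch bar, a steel press bar 26 mm wide (box x) and 100 mm long (box y), its top 34 mm above the box's top face when up. It goes straight down when pressed anywhere along its length, and a fingertip may slide along it. The point moves with it.
- catch (a joint): Press depth of the catch bar, m: 0 up, 0.010 on its stop. Spring: about 2 N to start, 6 N at the bottom. Its tooth holds the bolt fast unless the bar is 0.005 or more down. Bolt notches at bolt = 0, 0.015 and 0.029: let up there, the bar springs up and locks the bolt; elsewhere it stays part-way down under the bolt.
- tab_center (a point): Centre of the bolt's upright thumb tab, a plate 26 mm wide (box x), 8 mm thick (box y), 30 mm high; its top is 46 mm, the bolt bar's top 16 mm above the box's top face. It is 51 mm to the +x side of the catch bar's middle line; with the bolt shut, level with the middle of the bar's length. Push its -y face towards the box's +y. The point moves with it.
- bolt (a joint): How far the bolt is drawn, in m: 0 shut in the keeper, 0.030 against its stop fully drawn; grows towards the box's +y. Sliding friction about 2 N, no spring; it stays where it is left. A start value within 0.0015 is play in the notch.
- tin: Small round aluminium tin with a lid, 34 mm across, 30 mm high, loose on the box's lid near its -x, +y corner. Origin: centre of its underside. A bystander.
- mandrel: Steel ring mandrel, a tapering spike 122 mm high on a round foot 60 mm across, loose on the bench off the box's -y end. Origin: centre of its underside. A bystander.
- cup: Open steel cup 70 mm across and 60 mm high, loose on the bench off the box's +y end. Origin: centre of its underside. A bystander.
- keeper (a point): Top centre of the keeper, a steel bridge 29 by 16 mm over the bolt's end, 22 mm above the box's top face, 94 mm from the tab towards the box's -y. Two like bolt bridges, 10 mm long in y and 21 mm high, stand over the bolt 60 mm to the -y and 42 mm to the +y side of where the shut bolt's tab is.

How it is judged:
By the outcome, as a careful person would: the job done as asked, in the order asked, and still so for the second after the job is handed in, with the robot touching nothing.
It also fails if it takes over 38 s, if anything falls off the work surface, if the arm or the gripper's body presses on something with over 40 N, if the wrist force passes 120 N, or if a joint passes its speed limit or range.

## Working session

There is one attempt and no reset: what is moved stays moved. The work goes in short steps, Python scripts to look and compute and a tool call to move; the robot and the scene stay as the last step left them, time stands still between calls to the robot, and variables do not carry over. Pictures are saved under pics/ and viewed, and the job is handed in when it is done.

Besides the shell and the picture viewer there is one more tool, called by a JSON object that holds its "fn" and its "kwargs", one argument or row to a line. carry_out: Moves the arm, as the interface text tells. Its arguments: {"type":"object","properties":{"motion":{"type":"array","items":{"type":"array","items":{"type":"number"}}}},"required":["motion"]}

```bash
mkdir -p pics && python3 - <<'E'
from plant import bot
import cv2, numpy as np
print(bot.get_obs())
for n in ["scene","top"]:
    c=bot.capture(n); cv2.imwrite(f"pics/{n}0.png",c["color"][:,:,::-1]); np.savez(f"{n}0.npz",**c)
    print(n,c["K"].tolist(),c["k1"],c["camera_from_world"].round(4).tolist())
E
```

```text
{'time': 0.0, 'joint_positions': array([-1.41301295e+00,  3.42724218e-01,  1.52504114e+00, -5.07977652e-06,
        1.27536926e+00, -1.45989388e-01]), 'dq': array([-0.00079024, -0.00099373,  0.0012557 ,  0.00141661, -0.00149971,
        0.00064525]), 'tau': array([-1.87609367e-03, -4.31251359e+01, -2.44214541e+01,  7.15456414e-02,
        5.61223039e-02, -1.36516101e-04]), 'tool_pos': array([ 156.99921247, -500.54579138,  226.03576006]), 'tcp_rot': array([-3.14006639e+00, -2.19505586e-04,  3.03774084e-01]), 'contact_force': array([ 0.51692534, -0.48454503,  0.49502707]), 'moment': array([-0.01761426,  0.03512522,  0.02755328]), 'grip_width': 91.61388886767791}
scene [[435.02822912549004, 0.0, 318.304891562849], [0.0, 435.02822912549004, 239.42172318543885], [0.0, 0.0, 1.0]] 0.010014922469470297 [[-0.6345, 0.7728, 0.0141, 278.3443], [0.4496, 0.3838, -0.8066, -196.1985], [-0.6287, -0.5054, -0.591, 1156.012], [0.0, 0.0, 0.0, 1.0]]
top [[496.3425127619147, 0.0, 328.999580400742], [0.0, 496.3425127619147, 238.5314906897268], [0.0, 0.0, 1.0]] -0.14242057552640386 [[-0.0138, -0.9998, -0.0175, 79.9858], [-0.995, 0.0154, -0.0983, 549.7866], [0.0985, 0.0161, -0.995, 939.8749], [0.0, 0.0, 0.0, 1.0]]
```

View pics/scene0.png

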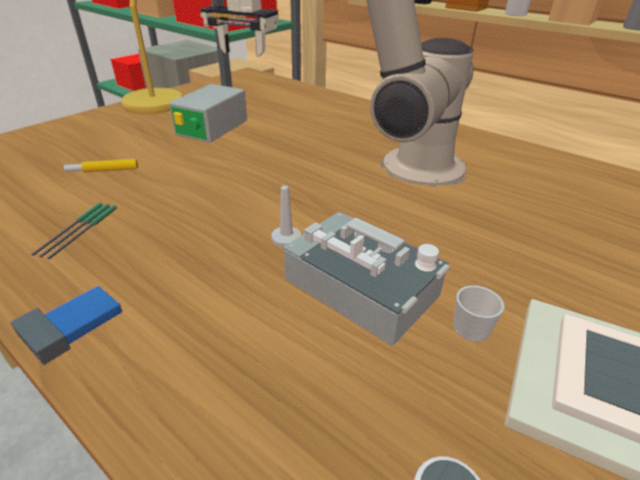

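View pics/top0.png

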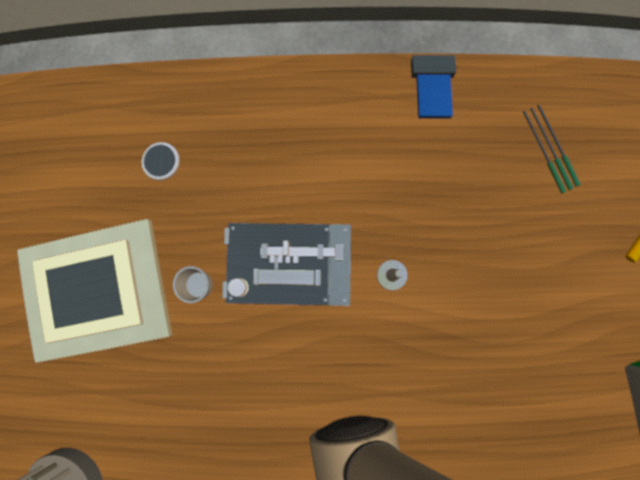

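The scene camera shows the box with the bolt on its outer side, the tin at its +y end, the cup and the mandrel. In the top view the box spans about (227–350, 224–305), the tab is near (286,247) and the catch bar near (287,277). Next I'll zoom in.

```bash
python3 - <<'E'
import cv2
a=cv2.imread("pics/top0.png")[210:320,160:420]; cv2.imwrite("pics/top0z.png",cv2.resize(a,None,fx=3,fy=3,interpolation=cv2.INTER_CUBIC))
a=cv2.imread("pics/scene0.png")[180:350,260:510]; cv2.imwrite("pics/scene0z.png",cv2.resize(a,None,fx=3.2,fy=3.2,interpolation=cv2.INTER_CUBIC))
E
```

```text
(no output)
```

View pics/top0z.png

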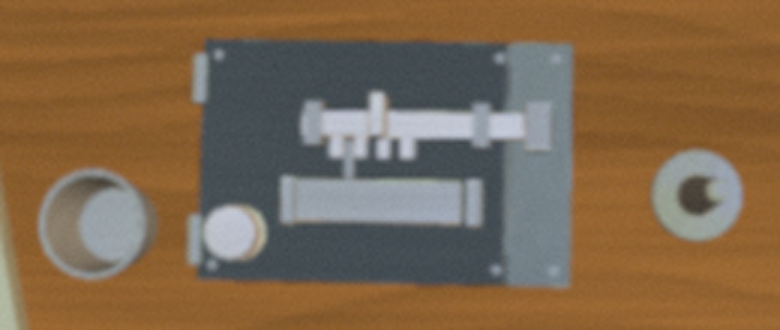

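View pics/scene0z.png

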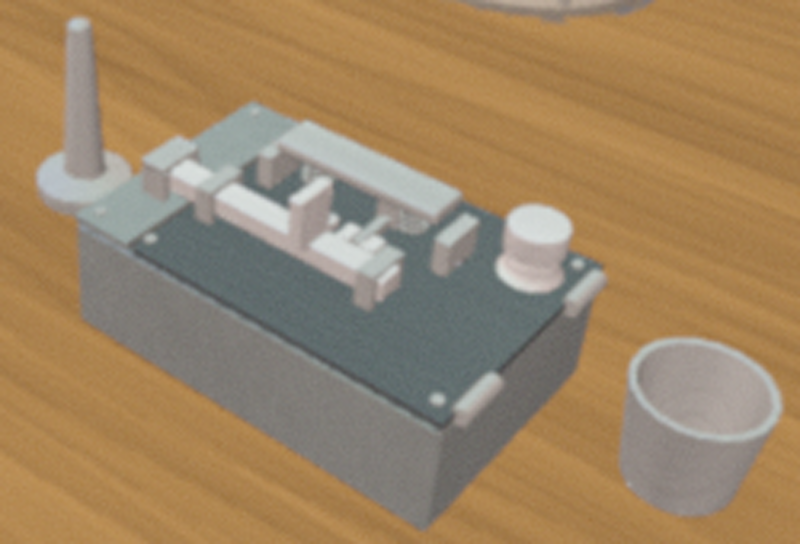

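```bash
cat > h.py <<'E'
import numpy as np, cv2
def ray(c,uv,z):
    K=c["K"];k1=float(c["k1"]);T=c["camera_from_world"]
    d=(np.array(uv,float)-K[[0,1],[2,2]])/K[[0,1],[0,1]]
    p=d.copy()
    for _ in range(20): p=d/(1+k1*(p@p))
    R=T[:3,:3];o=-R.T@T[:3,3]; v=R.T@np.array([p[0],p[1],1])
    return o+v*(z-o[2])/v[2]
def proj(c,P):
    T=c["camera_from_world"];q=T[:3,:3]@P+T[:3,3];p=q[:2]/q[2];p=p*(1+float(c["k1"])*(p@p))
    return p*c["K"][[0,1],[0,1]]+c["K"][[0,1],[2,2]]
E
python3 - <<'E'
from h import *
t=np.load("top0.npz"); s=np.load("scene0.npz")
zt=lambda x,y:(160+(x+.5)/3-.5,210+(y+.5)/3-.5)
zs=lambda x,y:(260+(x+.5)/3.2-.5,180+(y+.5)/3.2-.5)
for n,x,y,z in [("TL",206,40,75),("TR",572,43,75),("BR",571,286,75),("BL",199,280,75),("barL",296,200,109),("barR",463,204,109),("barT",380,180,109),("barB",380,225,109),("tabtop",377,93,121),("keeper",538,126,97),("br-",481,123,96),("br+",313,122,96),("g+",288,199,96),("g-",474,203,96),("tin",231,232,105),("cupbot",110,225,3),("cuprim",95,224,60),("mand",697,195,8),("mtip",714,192,122)]:
    print("top",n,ray(t,zt(x,y),z).round(1))
for n,x,y,z in [("+x+y",430,420,75),("+x-y",78,220,75),("-x-y",255,100,75),("-x+y",603,263,75),("bar-x-y",305,122,109),("bar+x-y",275,145,109),("bar-x+y",462,190,109),("bar+x+y",437,217,109),("tabtop a",329,178,121),("tabtop b",297,203,121),("keeper",170,152,97),("mtip",79,22,122),("tin",538,224,105),("cup",705,388,60)]:
    print("scene",n,ray(s,zs(x,y),z).round(1))
E
```

```text
top TL [578.5 259.8  75. ]
top TR [572.7  31.1  75. ]
top BR [423.2  34.3  75. ]
top BL [429.1 263.7  75. ]
top barL [477.1 197.5 109. ]
top barR [473.5  98.2 109. ]
top barT [488.4 147.3 109. ]
top barB [461.7 147.5 109. ]
top tabtop [539.1 147.5 121. ]
top keeper [520.   53.1  97. ]
top br- [522.4  87.4  96. ]
top br+ [524.4 189.2  96. ]
top g+ [478.1 204.5  96. ]
top g- [474.3  92.2  96. ]
top tin [458.5 237.5 105. ]
top cupbot [464.1 340.9   3. ]
top cuprim [464.3 334.2  60. ]
top mand [479.1 -51.3   8. ]
top mtip [478.  -48.8 122. ]
scene +x+y [580.1 253.9  75. ]
scene +x-y [574.4  35.3  75. ]
scene -x-y [419.9  35.1  75. ]
scene -x+y [427.5 263.2  75. ]
scene bar-x-y [463.5 100.1 109. ]
scene bar+x-y [491.7 100.9 109. ]
scene bar-x+y [462.8 196.5 109. ]
scene bar+x+y [490.4 198.6 109. ]
scene tabtop a [512.2 148.4 121. ]
scene tabtop b [539.3 148.5 121. ]
scene keeper [519.2  52.   97. ]
scene mtip [479.7 -50.2 122. ]
scene tin [458.1 237.2 105. ]
scene cup [464. 336.  60.]
```

Both views agree to about 2 mm. The box centre is near (501,148) with yaw about -0.03. The bar is at (475.5,148), and the tab is at x≈526, y≈148. I'll set the finger centres about 51 mm apart across box x, so one sits on the bar and the other behind the tab.

{"fn": "carry_out", "kwargs": {
  "motion": [
    [0.65,43,-41.5,0,-7],
    [0.65,86,-83,0,-14],
    [0.65,129,-124.5,0,-21],
    [0.65,172,-166,0,-28],
    [0.65,215,-207.5,0,-35],
    [0.65,258,-249,0,-42],
    [0.65,301,-290.5,0,-49],
    [0.65,344,-332,0,-56],
    [0.65,387,-373.5,0,-63],
    [0.65,430,-415,0,-71]
  ]
}}

```text
time: 1.35
tool_pos: [443.7, 26.0, 226.7]
tcp_rot: [-3.141, -0.001, 1.548]
contact_force: [1.0, -0.9, 0.8]
grip_width: 32.1
```

{"fn": "carry_out", "kwargs": {
  "motion": [
    [0.65,50,26,0,0.4],
    [0.65,104,54,0,0.4],
    [0.65,104,54,0,0.4],
    [0.65,104,54,35,0.4],
    [0.65,104,54,70,0.4],
    [0.65,104,54,90,0.4],
    [0.65,104,54,90,0.4],
    [0.65,104,54,90,0.4]
  ]
}}

```text
time: 2.35
tool_pos: [500.5, 128.4, 137.7]
tcp_rot: [3.141, -0.001, 1.54]
contact_force: [1.4, -0.1, -0.6]
grip_width: 32.2
```

```bash
python3 - <<'E'
from plant import bot
import cv2, numpy as np
o=bot.get_obs();print(o["tool_pos"],o["tcp_rot"],o["contact_force"],o["grip_width"])
for n in ["scene","wrist"]:
    c=bot.capture(n); np.savez(f"{n}1.npz",**c); a=c["color"][:,:,::-1]
    if n=="scene": a=cv2.resize(a[150:350,230:510],None,fx=2.8,fy=2.8,interpolation=cv2.INTER_CUBIC)
    cv2.imwrite(f"pics/{n}1.png",a)
E
```

```text
[500.45533054 128.37345143 137.67678359] [ 3.14072644e+00 -1.15866123e-03  1.54005128e+00] [ 1.44081988 -0.0948642  -0.64518518] 32.21275344424675
```

View pics/scene1.png

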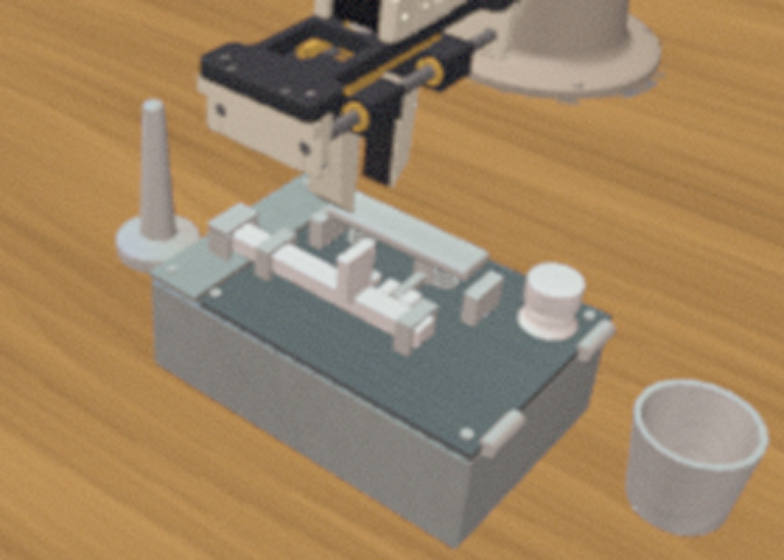

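View pics/wrist1.png

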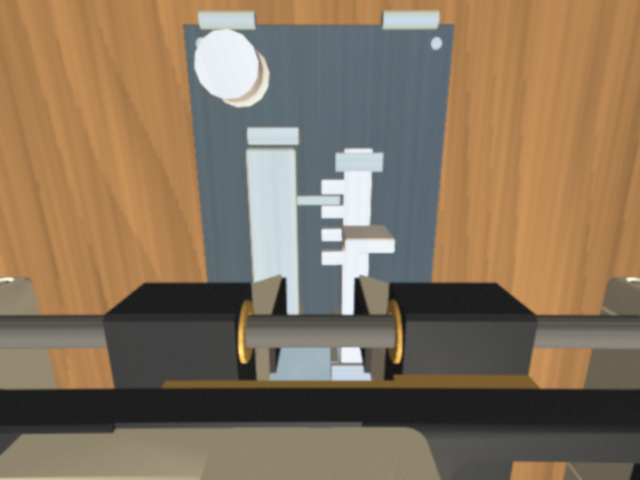

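The wrist view shows the left finger over the catch bar (columns 247–297) and the right finger in line with the tab (342–394), on its -y side. Next I descend to just above the bar.

{"fn": "carry_out", "kwargs": {
  "motion": [
    [0.65,0,0,12,0],
    [0.65,0,0,22,0],
    [0.65,0,0,26,0],
    [0.65,0,0,26,0],
    [0.65,0,0,26,0]
  ]
}}

```text
time: 3.08
tool_pos: [500.9, 128.7, 112.1]
tcp_rot: [3.139, -0.001, 1.54]
contact_force: [0.8, -0.4, 1.2]
grip_width: 31.9
```

{"fn": "carry_out", "kwargs": {
  "motion": [
    [0.65,0,0,1,0],
    [0.65,0,0,2,0],
    [0.65,0,0,3,0],
    [0.65,0,0,4,0],
    [0.65,0,0,4,0],
    [0.65,0,0,4,0]
  ]
}}

```text
time: 3.82
tool_pos: [501.0, 128.7, 108.2]
tcp_rot: [3.139, -0.001, 1.54]
contact_force: [-1.1, 0.3, 2.4]
grip_width: 32.3
```

{"fn": "carry_out", "kwargs": {
  "motion": [
    [0.65,0,0,2,0],
    [0.65,0,0,4,0],
    [0.65,0,0,6,0],
    [0.65,0,0,7,0],
    [0.65,0,0,7,0],
    [0.65,0,0,7,0]
  ]
}}

```text
time: 4.58
tool_pos: [501.0, 128.7, 101.3]
tcp_rot: [3.139, -0.001, 1.54]
contact_force: [-1.0, -0.3, 5.2]
grip_width: 32.0
```

```bash
python3 - <<'E'
from plant import bot
import cv2, numpy as np
o=bot.get_obs();print(o["tool_pos"],o["tcp_rot"],o["contact_force"],o["moment"],o["grip_width"])
for n in ["scene"]:
    c=bot.capture(n); np.savez(f"{n}2.npz",**c); a=c["color"][:,:,::-1]
    a=cv2.resize(a[180:310,280:450],None,fx=4.4,fy=4.4,interpolation=cv2.INTER_CUBIC)
    cv2.imwrite(f"pics/{n}2.png",a)
E
```

```text
[500.98870921 128.70263848 101.30465209] [ 3.13924625e+00 -1.37165754e-03  1.54045073e+00] [-1.03005992 -0.3361781   5.24851971] [-0.13149925  0.24382312  0.01846349] 31.99172741616739
```

View pics/scene2.png

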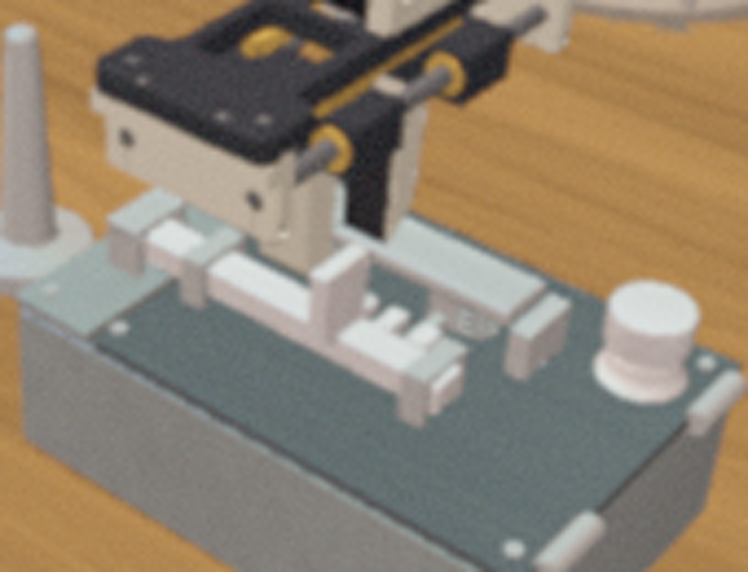

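The bar is clearly down, level with the guide at (540,330). The force is 5.2 N, about 7–8 mm of depth, and the second finger is just behind the tab at (325,265). Now I push along +y (tool x).

{"fn": "carry_out", "kwargs": {
  "motion": [
    [0.65,4,0,0,0],
    [0.65,7,0,0,0],
    [0.65,10,0,0,0],
    [0.65,13,0,0,0],
    [0.65,16,0,0,0],
    [0.65,19,0,0,0],
    [0.65,22,0,0,0],
    [0.65,25,0,0,0],
    [0.65,28,0,0,0],
    [0.65,28,0,0,0]
  ]
}}

```text
time: 5.88
tool_pos: [502.3, 156.0, 101.6]
tcp_rot: [3.138, -0.0, 1.541]
contact_force: [-0.2, -3.7, 5.3]
grip_width: 32.3
```

```bash
python3 - <<'E'
from plant import bot
import cv2, numpy as np
o=bot.get_obs();print(o["tool_pos"],o["tcp_rot"],o["contact_force"],o["moment"],o["grip_width"])
for n in ["scene"]:
    c=bot.capture(n); np.savez(f"{n}3.npz",**c); a=c["color"][:,:,::-1]
    a=cv2.resize(a[180:310,280:450],None,fx=4.4,fy=4.4,interpolation=cv2.INTER_CUBIC)
    cv2.imwrite(f"pics/{n}3.png",a)
E
```

```text
[502.30062859 155.95525735 101.58113543] [ 3.13829161e+00 -8.42913767e-05  1.54074917e+00] [-0.19464783 -3.72825172  5.33582199] [-0.70837184  0.01602538  0.03157965] 32.251354154989706
```

View pics/scene3.png

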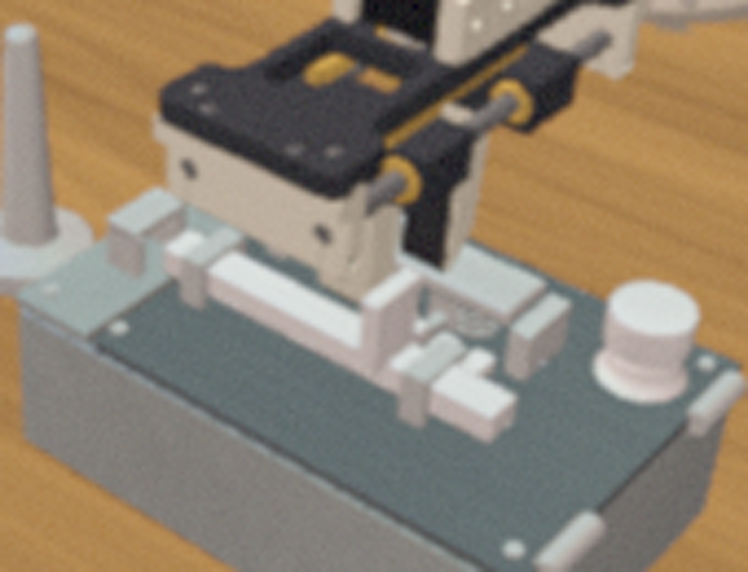

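The bolt is moving and is about 21 mm drawn, with the tab now near (390,310). I continue slowly until the force shows the stop.

{"fn": "carry_out", "kwargs": {
  "motion": [
    [0.65,2,0,0,0],
    [0.65,4,0,0,0],
    [0.65,6,0,0,0],
    [0.65,7,0,0,0],
    [0.65,7,0,0,0],
    [0.65,7,0,0,0]
  ]
}}

```text
time: 6.68
tool_pos: [502.5, 162.0, 101.6]
tcp_rot: [3.139, 0.001, 1.541]
contact_force: [-1.4, -4.3, 5.0]
grip_width: 32.5
```

{"fn": "carry_out", "kwargs": {
  "motion": [
    [0.65,0.5,0,0,0],
    [0.65,1,0,0,0],
    [0.65,1,0,0,0],
    [0.65,1,0,0,0]
  ]
}}

```text
time: 7.18
tool_pos: [502.6, 162.1, 101.6]
tcp_rot: [3.139, 0.003, 1.541]
contact_force: [-1.4, -4.1, 5.0]
grip_width: 31.5
```

{"fn": "carry_out", "kwargs": {
  "motion": [
    [0.65,1,0,0,0],
    [0.65,2,0,0,0],
    [0.65,2.5,0,0,0],
    [0.65,2.5,0,0,0],
    [0.65,2.5,0,0,0]
  ]
}}

```text
time: 7.8
tool_pos: [502.6, 162.3, 101.7]
tcp_rot: [3.139, 0.007, 1.541]
contact_force: [-1.7, -11.6, 6.4]
grip_width: 32.0
```

```bash
python3 - <<'E'
from plant import bot
import cv2, numpy as np
o=bot.get_obs();print(o["tool_pos"],o["tcp_rot"],o["contact_force"],o["moment"],o["grip_width"])
for n in ["scene"]:
    c=bot.capture(n); np.savez(f"{n}4.npz",**c); a=c["color"][:,:,::-1]
    a=cv2.resize(a[180:310,280:450],None,fx=4.4,fy=4.4,interpolation=cv2.INTER_CUBIC)
    cv2.imwrite(f"pics/{n}4.png",a)
E
```

```text
[502.55371824 162.26822258 101.70590969] [3.13916863 0.00668849 1.54116494] [ -1.72696318 -11.58948216   6.44636679] [-1.80467683  0.1858075  -0.1237253 ] 31.958442147122263
```

View pics/scene4.png

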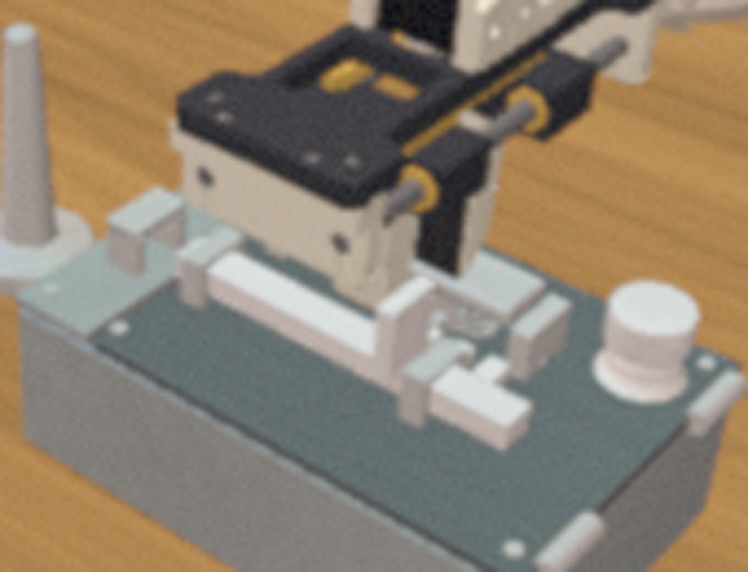

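```bash
python3 - <<'E'
from h import *
s=np.load("scene4.npz")
f=lambda x,y:(280+(x+.5)/4.4-.5,180+(y+.5)/4.4-.5)
for a,b,z in [((370,258),(433,290),121),((345,244),(412,277),121),((463,370),(530,407),91),((313,283),(378,317),121)]:
    p,q=ray(s,f(*a),z),ray(s,f(*b),z); print(p.round(1),q.round(1),(q-p).round(1))
# automated: template patch displacement around tab between frames
g2=cv2.cvtColor(np.load("scene2.npz")["color"],cv2.COLOR_RGB2GRAY);g4=cv2.cvtColor(s["color"],cv2.COLOR_RGB2GRAY)
g2=cv2.resize(g2,None,fx=8,fy=8,interpolation=cv2.INTER_CUBIC);g4=cv2.resize(g4,None,fx=8,fy=8,interpolation=cv2.INTER_CUBIC)
# predicted image of tab_center shift per mm
P=np.array([526,148,115.]);d=np.array([.029,1,0])
for k in (27,28,29,30,31): print(k,(proj(s,P+d*k)-proj(s,P)).round(2))
for (x0,y0,x1,y1) in [(353,238,366,257)]:
    pass
u=proj(s,np.array([539,148,108.]));print(u)
x0,y0,x1,y1=[int(v) for v in (u[0]-4,u[1]-10,u[0]+8,u[1]+6)]
T=g2[y0*8:y1*8,x0*8:x1*8];r=cv2.matchTemplate(g4,T,cv2.TM_CCOEFF_NORMED);_,m,_,l=cv2.minMaxLoc(r);print("tab match",m,l[0]/8-x0,l[1]/8-y0)
E
```

```text
[517.5 154.4 121. ] [518.9 181.9 121. ] [ 1.4 27.5  0. ]
[516.3 142.7 121. ] [517.3 172.1 121. ] [ 1.  29.4  0. ]
[516.3 196.3  91. ] [518.4 224.8  91. ] [ 2.1 28.6  0. ]
[542.8 147.7 121. ] [544. 176. 121.] [ 1.3 28.3  0. ]
27 [14.08  7.03]
28 [14.61  7.3 ]
29 [15.15  7.57]
30 [15.68  7.83]
31 [16.22  8.1 ]
[351.82613711 249.57659918]
tab match 0.9906612634658813 15.0 7.625
```

The tab has moved about 29 mm by template match, and the force rose to 11.6 N with no further motion, so the bolt is on its stop. I ease off the tab with the bar still held down, then lift.

{"fn": "carry_out", "kwargs": {
  "motion": [
    [0.65,-2,0,0.5,0],
    [0.65,-4,0,0.5,0],
    [0.65,-5,0,0.5,0],
    [0.65,-5,0,0.5,0],
    [0.65,-5,0,-4,0],
    [0.65,-5,0,-9,0],
    [0.65,-5,0,-16,0],
    [0.65,-5,0,-30,0],
    [0.65,-5,0,-60,0],
    [0.65,-5,0,-60,0]
  ]
}}

```text
time: 9.1
tool_pos: [503.7, 157.8, 164.4]
tcp_rot: [3.134, 0.006, 1.541]
contact_force: [0.1, 0.8, 0.2]
grip_width: 32.0
```

{"fn": "carry_out", "kwargs": {
  "motion": [
    [0.65,-50,0,-50,0],
    [0.65,-100,0,-70,0],
    [0.65,-150,0,-70,0],
    [0.65,-200,0,-70,0],
    [0.65,-250,0,-70,0],
    [0.65,-250,0,-70,0],
    [0.65,-250,0,-70,0]
  ]
}}

```text
time: 9.98
tool_pos: [495.4, -91.2, 235.4]
tcp_rot: [3.135, 0.005, 1.54]
contact_force: [-0.3, 0.0, -0.2]
grip_width: 32.0
```

```bash
python3 - <<'E'
from plant import bot
from h import *
o=bot.get_obs();print(o["time"],o["tool_pos"],o["contact_force"])
for n,(y,x,h,w,f) in {"scene":(180,280,130,170,4.4),"top":(210,160,110,260,3)}.items():
    c=bot.capture(n); np.savez(f"{n}5.npz",**c); a=c["color"][:,:,::-1]
    cv2.imwrite(f"pics/{n}5.png",cv2.resize(a[y:y+h,x:x+w],None,fx=f,fy=f,interpolation=cv2.INTER_CUBIC))
E
```

```text
9.975 [495.37407278 -91.19613116 235.38392187] [-0.33275427  0.04712388 -0.23534836]
```

View pics/scene5.png

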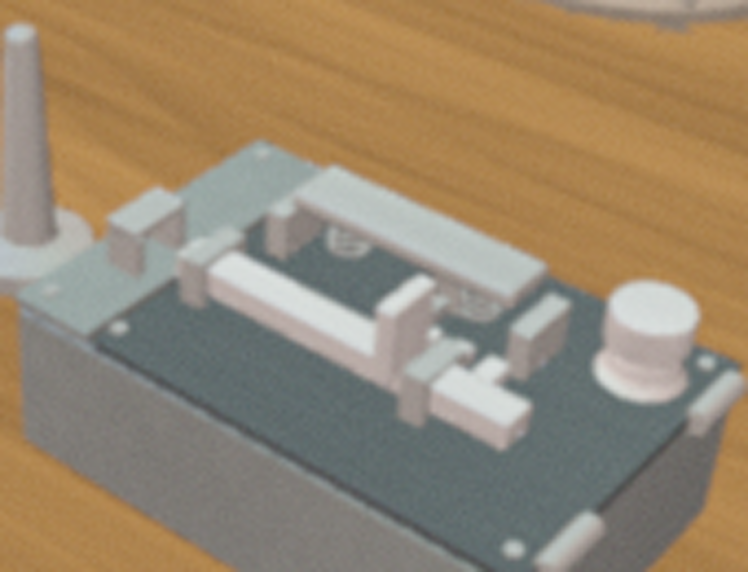

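View pics/top5.png

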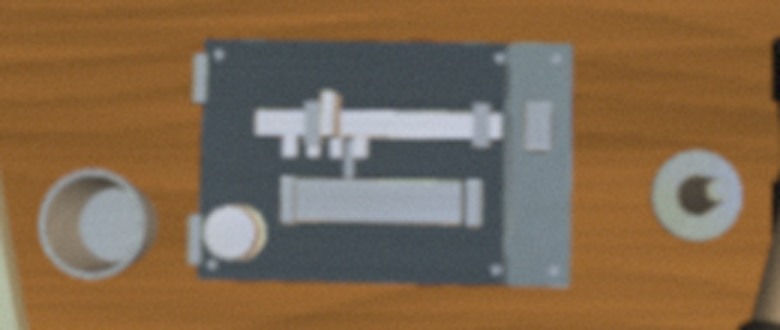

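```bash
python3 - <<'E'
from h import *
S={i:np.load(f"scene{i}.npz") for i in (0,2,5)}
G={i:cv2.resize(cv2.cvtColor(S[i]["color"],cv2.COLOR_RGB2GRAY),None,fx=8,fy=8,interpolation=cv2.INTER_CUBIC) for i in S}
def m(a,b,P,w):
    u=proj(S[0],np.array(P)).astype(int);x0,y0,x1,y1=u[0]+w[0],u[1]+w[1],u[0]+w[2],u[1]+w[3]
    r=cv2.matchTemplate(G[b][8*(y0-20):8*(y1+20),8*(x0-20):8*(x1+20)],G[a][8*y0:8*y1,8*x0:8*x1],cv2.TM_CCOEFF_NORMED);_,s,_,l=cv2.minMaxLoc(r);return round(s,3),l[0]/8-20,l[1]/8-20
for nm,P,w in [("bar+y end",[476,197,109.],(-7,-5,6,4)),("bar-y end",[464,100,109.],(-7,-5,6,4)),("tin",[458,237,105.],(-12,-10,12,16)),("mandrel",[479,-50,122.],(-8,-5,8,30)),("cup",[464,336,60.],(-26,-15,26,40))]:
    print(nm,m(0,5,P,w), m(0,2,P,w) if "bar+y" in nm else "")
print("tab",m(0,5,[539,148,108.],(-4,-10,8,6)))
a=proj(S[0],np.array([476,197,109.]));print("8mm drop px",proj(S[0],np.array([476,197,101.]))-a)
E
```

```text
bar+y end (0.998, 0.0, 0.0) (0.858, -2.125, 4.0)
bar-y end (0.997, 0.0, 0.0) 
tin (0.999, 0.0, 0.0) 
mandrel (0.99, 0.0, 0.0) 
cup (0.993, 0.0, 0.0) 
tab (0.992, 15.0, 7.625)
8mm drop px [-0.62478868  4.00243081]
```

The bar is fully back up (0 px difference from the start image), the bolt is drawn about 29 mm, and the bystanders have not moved. I'm handing the job in.

```bash
python3 -c "
from plant import bot
print(bot.close_job())"
```

```text
the job is handed in; nothing more can be done
None
```

The bolt is drawn out of its keeper and the catch bar has sprung back up, so it should be locked there. I handed the job in at about 10 s, well inside the 38 s limit.

**What I did:** One fingertip pressed the catch bar down about 7–8 mm (roughly 5 N) and held it while the other pushed the tab towards the box's +y. I stopped when the push force rose to 11.6 N with no further motion. I then eased off the tab with the bar still down, lifted clear and moved the arm away.

**Last checks against the start image:**
- **Bolt:** the tab moved about 29 mm, measured to about 1 mm. The top view shows the bolt end clear of the keeper.
- **Catch bar:** it is back at its full starting height, with no shift at either end. A bar held down under the bolt would have shown up as a clear drop.
- **Bystanders:** the tin, mandrel and cup did not move.
- **Contact:** the robot was clear of everything at hand-in, with the force reading near zero.

No check failed. I did not try moving the bolt to test the lock; I judged it from the bar's height and the bolt's position. At 1 mm the measurement cannot tell the 29 mm notch from the 30 mm stop.

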